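Fetch the control module from behind the display row

ROBOT

A 7-joint arm with a two-finger parallel gripper is mounted at the origin on the work surface. World frame = base frame: x ahead of the robot, y to its left, z up, the work surface at z = 0. Lengths are in m, angles in degrees, forces in N, time in s.
With the tool pointing down it reaches from about 0.4 to 0.875 m from the base axis. Payload 4.4 kg.
Tool frame: the origin (TCP) lies at the very end of the fingers, on their centre line; the grasp point (between the pads) lies 19 mm behind it (bot.grip_depth is the distance from the TCP to the grasp point, in m); z points along the fingers, y is the line along which they close (so a half turn about z gives the same grasp; the last joint's range is limited). The gripper opens to 85 mm and grips with 20 to 120 N. Pads are 22 mm wide; open, the fingers measure 114 mm over their backs; the gripper's body (76 mm by 85 mm) begins 54 mm behind the grasp point. The pads swing forward as they close: fully open they stand 13 mm farther back than shut.
Start: joints at [63.896, 36.005, 2.206, 86.941, -1.547, 57.084, -1.146], TCP at [0.247, -0.601, 0.231] pointing down, gripper open.
Joint ranges: [-175.42, 175.42], [-21.48, 121.26], [-71.46, 75.88], [10.55, 141.38], [-63.04, 243.04], [13.31, 113.54], [-168.57, 168.57]. Speed limits (degrees/s): [147.25, 147.25, 180, 180, 180, 180, 180].

INTERFACE

Orientations are given as [roll, pitch, yaw] about the fixed x, y, z axes, in that order (R = Rz(yaw) Ry(pitch) Rx(roll)).
In Python, from plant import bot, imaging, job, find_in, masks_of gives the robot as it stands. The module is installed in compiled form; this text tells all that it offers.
- The arm moves only by the shell command python3 -m inch 'ROWS' [OPENING] [FORCE]. ROWS is text: rows parted by semicolons, each of 6 numbers parted by spaces: the shift along the tool's x, y, z in m, then the turn, a rotation vector about the tool's x, y, z in degrees. In form: x y z rx ry rz; .... A call has exactly 5 rows; each row is the pose to reach, as a shift and turn from the pose commanded when the call began, along the tool's axes at that moment; what a row does not reach only later rows make up. A row lasts 1/12 s, in which the tool goes at most 41.7 mm and 7.16 degrees, less where a joint would pass 70% of its speed; a pose out of reach is approached as far as the arm can. A call with a gripper value outside its range is refused whole. OPENING is the closure in counts, from 0 (fully open) to 255 (shut), set as the call begins (- or left out, the last holds). The fingers move at their own pace and stop on an object; FORCE is the grip in N (left out, the last holds). Time passes only in rows, so rows that repeat a pose let the fingers close, or fill a call up. It gives the time, the measured TCP pose, the force, the opening and the grip force at its end, in the units of the state.
- bot.observe(): the state, without advancing time (a new reading comes with each control period).
- imaging.snapshot(name): name is "scene" or "top" or "wrist"; returns a dict with "frame" (384x512x3 uint8, blue, green, red), "K" (3x3 intrinsics, pixels), "world_from_camera" (4x4, takes a point from camera to world coordinates); the wrist camera has in their place "hand_eye" (4x4, takes a point from camera to tool coordinates, whose origin is the TCP and whose axes are the flange's). Camera axes: x right, y down, z forward; pixel columns grow to the right and rows downward; lengths in m; the calibration is good to about 2 mm. A picture is of the moment at which its call begins: read the wrist's pose just before it. There is no depth.
- job.finish_job(): hands the job in; it is judged then, once.
Trained networks look in a picture, given as the dict that the camera call returned (one of the last four; its "shot" number tells which), for a name from the list of things; names that differ only in an ending like _2 or _b are one class to them, and where a whole thing is asked for, a point or a joint stands for the part that bears it (a point fixed in the world has none). Each returns a list of dicts, best first, with "score" (0 to 1); they miss things now and then, are a little off and sometimes report something else, mostly with a low value. They report only what shows in the picture. A call takes as long as a camera call. They do not tell look-alikes from the thing itself.
- find_in(picture, thing): "position" ([column, row] in pixels, amid what is visible of it).
- masks_of(picture, thing): "pixels" (384x512 bool, what is visible of it) and "position" ([column, row] in pixels, amid what is visible of it).
The state is a dict: "t": time; "q": joint angles; "qd": joint speeds; "effort": joint torques, N m; "tcp_pos": TCP position; "tool_rot": TCP orientation; "contact_force": force on the tool from outside, world axes, zero at the start; "torque": the same for the moment, N m; "grip_width": finger opening in m; "finger_force": force on a finger pad.
Only numpy, scipy, OpenCV 4.12 (cv2) and the standard library are available. Lean on these libraries where they do the work, as an engineer would, in place of code of your own. Each camera call takes 0.05 s, during which the arm holds its last target. There are 200 camera calls.

TASK

A customer wants the white control module that lies behind the row of three parts on the display board. First move the three parts (brass valve, black actuator, round regulator) onto the black side mat, then lay the module in the cardboard packing tray, its ends in the two end cups, and only then put each of the three parts back upright on the very spot where it stood at the start (which way it faces does not matter). Set things down gently instead of dropping them, knock nothing over and leave the gauge, the exchanger and the copper can where they are.

Things in the scene. Friction and masses are not known exactly. Their poses are not given: they have to be found in the camera images.
- valve_mid (a point): Brass gas valve: square foot 62 x 62 mm, square body above, 88 mm tall: the wide body ends 46 mm above the underside; from there to the top rises a round upright neck, 28 mm in diameter (grip it there). Point: on its axis, 44 mm above the underside (half-way up); z up. It stands on the display board in the front row of three, in any order, 78 mm from centre to centre.
- actuator_mid (a point): Black plastic valve actuator: box 64 x 60 mm and 46 mm high with a white neck, 88 mm tall: the wide body ends 46 mm above the underside; from there to the top rises a round upright neck, 30 mm in diameter (grip it there). Point: on its axis, 44 mm above the underside (half-way up); z up. It stands on the display board in the front row of three, in any order, 78 mm from centre to centre.
- regulator_mid (a point): Round aluminium pressure regulator: a flanged disc 66 mm in diameter, 88 mm tall: the wide body ends 46 mm above the underside; from there to the top rises a round upright neck, 26 mm in diameter (grip it there). Point: on its axis, 44 mm above the underside (half-way up); z up. It stands on the display board in the front row of three, in any order, 78 mm from centre to centre.
- module_mid (a point): White control module, the part to fetch: flat box 46 (its x) x 140 (its y) x 40 mm high (z up), black terminals on top. Point: its centre, half-way up. It lies on the display board beyond the three parts as the robot sees it, about 10 mm from them: fingers fit on its near side only once they are gone. Behind it are 40 mm to the board's back lip.
- board: Fixed grey display board 200 (x) x 260 (y) x 12 mm thick, with a wooden lip along its far (+x) edge, 10 mm thick, top 30 mm above the counter. Origin: centre of the underside, on the counter; +x points from the front row to the lip, y along the row. The parts and the module stand on its top face, 12 mm above the origin.
- mat: Fixed black rubber mat, the side area: 260 (x) x 130 (y) x 4 mm thick. Origin: centre of the underside, on the counter. Room for the three parts side by side along its x, 80 mm apart. It is on the left or on the right.
- packing: Fixed cardboard packing tray, on the other side from the mat: base 184 (x) x 86 (y) x 4 mm; at each x end a U-shaped cup 40 mm long, walls 10 mm thick, top 26 mm above the counter. Inner room 164 (x) x 66 mm (y): the module rests on the base, long side along x. Between the cups the long sides are open for fingers over 104 mm. Origin: centre of the underside, on the counter.
- gauge: Bystander: red pressure gauge, 62 mm in diameter, 26 mm high, lying face up with a brass stub, between robot and board. Origin: centre of its underside. Leave it alone.
- exchanger: Bystander: steel plate heat exchanger, 75 x 190 x 34 mm, lying flat on the counter beyond the left side of the work. Origin: centre of its underside. Leave it alone.
- can: Bystander: copper-coloured can, 60 mm in diameter, 84 mm high, standing beyond the right side of the work. Origin: centre of its underside. Leave it alone.
Things that resemble listed ones, but are neither listed nor needed, are in the scene too. Leave any red or turquoise look-alike of the part that bears valve_mid alone. There is more than one size of the part that bears module_mid; the job needs the middle-sized.

How it is judged (in metres and radians):
On the way, in this order (a step that is already met when the one before it is completed fails the run):
1. all three front parts stand upright, released, on the side mat (x of valve_mid in the frame of mat between -0.115 and 0.115 m and y of valve_mid in the frame of mat between -0.055 and 0.055 m and z of valve_mid in the frame of mat between 0.04 and 0.056 m and angle between each of valve_mid, actuator_mid, regulator_mid's own z axis and vertical below 0.12 rad and linear speed of each of valve, actuator, regulator below 0.03 m/s and contact force between the fingers and valve below 0.3 N and x of actuator_mid in the frame of mat between -0.115 and 0.115 m and y of actuator_mid in the frame of mat between -0.055 and 0.055 m and z of actuator_mid in the frame of mat between 0.04 and 0.056 m and contact force between the fingers and actuator below 0.3 N and x of regulator_mid in the frame of mat between -0.115 and 0.115 m and y of regulator_mid in the frame of mat between -0.055 and 0.055 m and z of regulator_mid in the frame of mat between 0.04 and 0.056 m and contact force between the fingers and regulator below 0.3 N), for 0.2 s.
2. the module lies released in the packing tray, with the three parts still on the mat (x of module_mid in the frame of packing between -0.016 and 0.016 m and y of module_mid in the frame of packing between -0.014 and 0.014 m and z of module_mid in the frame of packing between 0.018 and 0.03 m and angle between each of module_mid, valve_mid, actuator_mid, regulator_mid's own z axis and vertical below 0.12 rad and angle between the y axis of module_mid and the x axis of packing, either way round below 0.2 rad and linear speed of module below 0.03 m/s and contact force between the fingers and module below 0.3 N and x of valve_mid in the frame of mat between -0.115 and 0.115 m and y of valve_mid in the frame of mat between -0.055 and 0.055 m and z of valve_mid in the frame of mat between 0.04 and 0.056 m and x of actuator_mid in the frame of mat between -0.115 and 0.115 m and y of actuator_mid in the frame of mat between -0.055 and 0.055 m and z of actuator_mid in the frame of mat between 0.04 and 0.056 m and x of regulator_mid in the frame of mat between -0.115 and 0.115 m and y of regulator_mid in the frame of mat between -0.055 and 0.055 m and z of regulator_mid in the frame of mat between 0.04 and 0.056 m), for 0.2 s.
At the end, for the whole second after the job is handed in: The module rests on the packing tray's base between the end cups (within 16 mm along and 14 mm across of its centre, long side along it); the valve, actuator and regulator each stand upright within 15 mm of where they stood at the start; all is released and at rest (x of module_mid in the frame of packing between -0.016 and 0.016 m and y of module_mid in the frame of packing between -0.014 and 0.014 m and z of module_mid in the frame of packing between 0.018 and 0.03 m and angle between each of module_mid, valve_mid, actuator_mid, regulator_mid's own z axis and vertical below 0.12 rad and angle between the y axis of module_mid and the x axis of packing, either way round below 0.2 rad and linear speed of each of module, valve, actuator, regulator below 0.03 m/s and contact force between the fingers and module below 0.3 N and distance of each of valve_mid, actuator_mid, regulator_mid from where it was at the start of the episode below 0.015 m and contact force between the fingers and valve below 0.3 N and contact force between the fingers and actuator below 0.3 N and contact force between the fingers and regulator below 0.3 N); the robot touches nothing.
It fails at once if one of the parts or the module is knocked over (angle between any of valve_mid, actuator_mid, regulator_mid, module_mid's own z axis and vertical above 0.6 rad).
It fails at once if one of the parts or the module is let fall from more than about 5 cm ((height (world z) of valve_mid above 0.11 m and contact force between anything else and valve below 0.02 N) or (height (world z) of actuator_mid above 0.11 m and contact force between anything else and actuator below 0.02 N) or (height (world z) of regulator_mid above 0.11 m and contact force between anything else and regulator below 0.02 N) or (height (world z) of module_mid above 0.09 m and contact force between anything else and module below 0.02 N)).
It fails at once if the gauge, exchanger or can is pushed more than 3 cm out of its place (distance of any of gauge, exchanger, can from where it was at the start of the episode above 0.03 m).
It also fails if it takes over 144 s, if anything falls off the work surface, if the arm or the gripper's body presses on something with over 40 N, if the wrist force passes 120 N, or if a joint passes its speed limit or range.

## Working session

There is one attempt and no reset: what is moved stays moved. The work goes in short steps, Python scripts to look and compute and a shell command to move; the robot and the scene stay as the last step left them, time stands still between calls to the robot, and variables do not carry over. Pictures are saved under pics/ and viewed, at most 14 in all, crops included, and the job is handed in when it is done.

```bash
mkdir -p pics
python3 - <<'E'
from plant import bot, imaging, job, find_in, masks_of
import cv2, numpy as np
s=bot.observe(); print(s)
print(bot.grip_depth)
for n in ["top","scene"]:
    p=imaging.snapshot(n); cv2.imwrite(f"pics/{n}0.png",p["frame"])
    print(n,p["K"].tolist(),np.round(p["world_from_camera"],4).tolist())
    for t in ["valve_mid","actuator_mid","regulator_mid","module_mid","board","mat","packing","gauge","exchanger","can"]:
        print(t,[(np.round(d["position"]).tolist(),round(d["score"],2)) for d in find_in(p,t)][:4])
E
```

```text
{'t': 0.0, 'q': array([63.89686675, 36.05858335,  2.20063151, 86.99652776, -1.54691377,
       57.08305535, -1.14581283]), 'qd': array([ 0.00809107,  0.03812231,  0.00340117,  0.07599478, -0.011213  ,
        0.00845565,  0.08066361]), 'effort': array([ 3.18841594e-04, -5.63392460e+01,  1.22644544e+00, -1.93443757e+01,
        1.10453193e-02,  1.05944794e-02, -1.38104397e-05]), 'tcp_pos': array([ 0.24680038, -0.60064669,  0.23038928]), 'tool_rot': array([-1.79891449e+02,  3.51407141e-04,  2.23347646e+01]), 'contact_force': array([ 0.11130481, -0.3965339 , -0.63941349]), 'torque': array([-0.0180353 ,  0.0072981 ,  0.05677423]), 'finger_force': 0.0, 'grip_width': 0.0855211671731882}
0.0187
top [[450.4163177925751, 0.0, 253.3761356768218], [0.0, 450.4163177925751, 188.36727020260136], [0.0, 0.0, 1.0]] [[-0.0095, -0.9884, 0.1518, 0.3334], [-0.9999, 0.0114, 0.0118, 0.0082], [-0.0134, -0.1517, -0.9883, 1.073], [0.0, 0.0, 0.0, 1.0]]
valve_mid [([292.0, 72.0], 0.91), ([327.0, 233.0], 0.79)]
actuator_mid [([268.0, 168.0], 0.75)]
regulator_mid [([236.0, 170.0], 0.97)]
module_mid [([273.0, 137.
[... 340 characters left out ...]
86], [0.0, 411.18975582005663, 184.56713359384204], [0.0, 0.0, 1.0]] [[-0.849, 0.3583, -0.3884, 0.8967], [0.5283, 0.5606, -0.6377, 0.637], [-0.0107, -0.7466, -0.6652, 0.7353], [0.0, 0.0, 0.0, 1.0]]
valve_mid [([267.0, 154.0], 0.7), ([220.0, 174.0], 0.61), ([139.0, 221.0], 0.59)]
actuator_mid [([237.0, 195.0], 0.97)]
regulator_mid [([253.0, 220.0], 0.66)]
module_mid [([288.0, 118.0], 0.66), ([216.0, 208.0], 0.59), ([164.0, 272.0], 0.58), ([255.0, 220.0], 0.48)]
board [([212.0, 229.0], 0.58)]
mat [([339.0, 280.0], 0.57)]
packing [([220.0, 141.0], 0.93), ([220.0, 177.0], 0.67)]
gauge [([283.0, 180.0], 0.88), ([215.0, 210.0], 0.46)]
exchanger [([246.0, 331.0], 0.85)]
can [([137.0, 173.0], 0.72)]
```

View pics/top0.png

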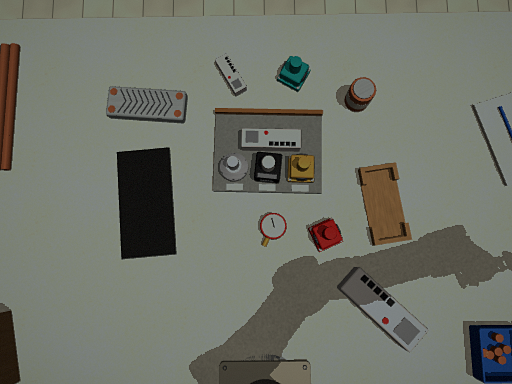

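View pics/scene0.png

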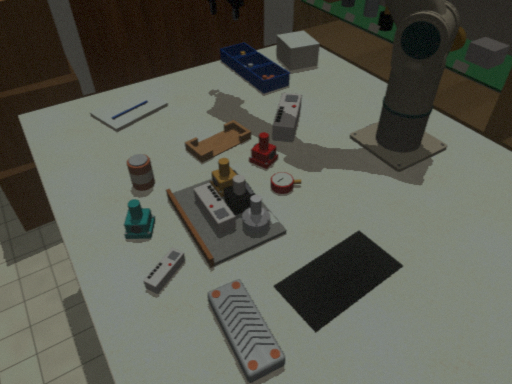

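Candidates: for the valve, brass (301,166), red (325,234) and turquoise (294,72); the brass one is right. For the module, small (230,74), middle (271,138) and large (383,307); the middle one, on the board, is right. In the top view the row reads regulator (232,163), actuator (268,165), valve (301,166). The mat is on the left at (146,204) and the packing tray on the right at (385,205).

```bash
cat > h.py <<'E'
from plant import bot, imaging, job, find_in, masks_of
import cv2, numpy as np
from scipy.spatial.transform import Rotation as R
def toolT():
    s=bot.observe(); T=np.eye(4); T[:3,:3]=R.from_euler('xyz',s["tool_rot"],degrees=True).as_matrix(); T[:3,3]=s["tcp_pos"]; return T
def ray(p,uv,z,T=None):
    W=p["world_from_camera"] if T is None else T@p["hand_eye"]
    d=W[:3,:3]@np.linalg.inv(p["K"])@np.array([uv[0],uv[1],1.]); c=W[:3,3]
    return (c+d*(z-c[2])/d[2])
def proj(p,X,T=None):
    W=p["world_from_camera"] if T is None else T@p["hand_eye"]
    q=np.linalg.inv(W)@np.append(X,1); q=p["K"]@q[:3]; return q[:2]/q[2]
def rect(p,m,z,T=None):
    c,_=cv2.findContours(m.astype(np.uint8),cv2.RETR_EXTERNAL,cv2.CHAIN_APPROX_NONE)
    c=max(c,key=cv2.contourArea)[:,0]
    w=np.array([ray(p,q,z,T)[:2] for q in c],np.float32)
    return cv2.minAreaRect(w*1000)
# tool-frame shift needed to bring TCP to world X, and yaw turn
def go(X,yaw=None):
    T=toolT(); d=T[:3,:3].T@(np.array(X)-T[:3,3]); r=np.zeros(3)
    if yaw is not None: r=R.from_matrix(T[:3,:3].T@R.from_euler('xyz',[180,0,yaw],degrees=True).as_matrix()).as_rotvec(degrees=True)
    print("rows:",np.round(d,4),np.round(r,1))
E
python3 - <<'E'
from h import *
p=imaging.snapshot("top")
for t,z in [("mat",.004),("packing",.015),("module_mid",.052),("board",.012),("valve_mid",.058),("actuator_mid",.058),("regulator_mid",.058),("gauge",.02)]:
    for d in masks_of(p,t)[:3]:
        print(t,np.round(d["position"]),round(d["score"],2),int(d["pixels"].sum()),[np.round(v,1) for v in rect(p,d["pixels"],z)])
f=p["frame"]
for n,uv in [("reg",(233,161)),("act",(268,163)),("val",(302,164))]: print(n,np.round(ray(p,uv,.1),4))
c=f[90:210,195:345]; cv2.imwrite("pics/crop.png",cv2.resize(c,None,fx=5,fy=5,interpolation=cv2.INTER_CUBIC))
E
```

```text
packing [385. 206.] 0.7 2963 [array([ 457.5, -285.3]), array([187.7,  93.3]), np.float64(9.3)]
module_mid [384. 309.] 0.97 3149 [array([ 220.8, -259.6]), array([209.9,  73.1]), np.float64(46.0)]
module_mid [229.  75.] 0.9 614 [array([765.9,  71.8]), array([106.1,  35.9]), np.float64(30.2)]
module_mid [270. 138.] 0.61 1336 [array([605.3, -20.5]), array([138.9,  56.6]), np.float64(86.6)]
board [265. 151.] 0.98 5740 [array([590.7, -15. ]), array([265.6, 208.6]), np.float64(88.1)]
board [145. 205.] 0.52 5822 [array([466.1, 277.5]), array([259.6, 129.2]), np.float64(4.5)]
valve_mid [294.  73.] 0.94 734 [array([765.3, -78.5]), array([63.9, 75.9]), np.float64(53.2)]
valve_mid [303. 167.] 0.88 737 [array([535.4, -88.5]), array([62.1, 65.4]), np.float64(89.3)]
valve_mid [328. 233.] 0.78 725 [array([ 383.6, -140.8]), array([59.1, 64.2]), np.float64(23.7)]
actuator_mid [268. 166.] 0.6 756 [array([538.3, -12.9]), array([59.5, 69.8]), np.float64(83.5)]
regulator_mid [233. 167.] 0.63 615 [array([540.3,  65. ]), array([64.5, 62.1]), np.float64(44.2)]
gauge [274. 228.] 0.71 619 [array([403.3, -18.2]), array([61.4, 74.7]), np.float64(30.8)]
reg [0.5445 0.0642 0.1   ]
act [ 0.539 -0.013  0.1  ]
val [ 0.5359 -0.0877  0.1   ]
```

View pics/crop.png

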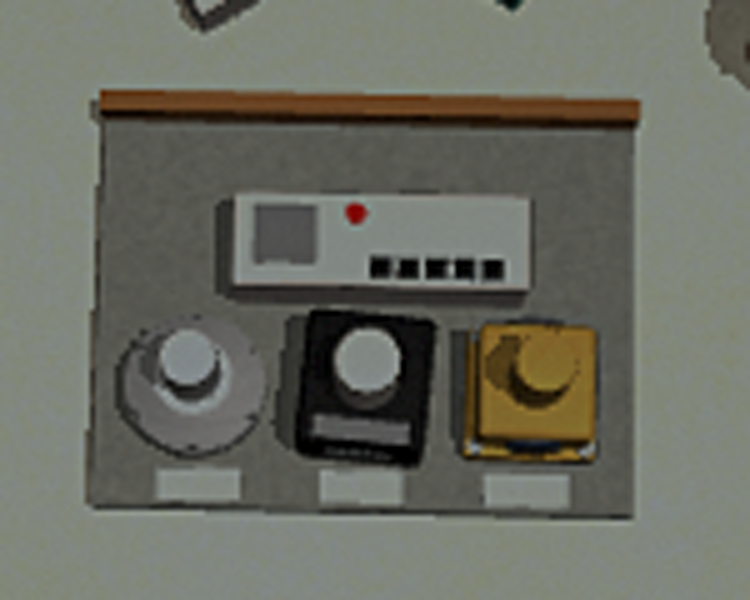

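The crop confirms the choice. Neck tops are at about (232.8,161.4) regulator, (268.4,162) actuator and (303.8,162) valve, with the middle-sized white module behind them. Next I turn the tool to yaw 90 and hover over the row.

```bash
python3 -m inch '0 0 0 0 0 -7;0 0 0 0 0 -14;0 0 0 0 0 -21;0 0 0 0 0 -28;0 0 0 0 0 -34' 100 40 | tail -1
python3 -m inch '0 0 0 0 0 -7;0 0 0 0 0 -14;0 0 0 0 0 -21;0 0 0 0 0 -28;0 0 0 0 0 -33.7' | tail -1
python3 -m inch '0.03 0.015 0 0 0 0;0.06 0.03 0 0 0 0;0.09 0.045 0 0 0 0;0.12 0.06 0 0 0 0;0.15 0.075 0 0 0 0'|tail -1
python3 -m inch '0.03 0.015 0 0 0 0;0.06 0.03 0 0 0 0;0.09 0.045 0 0 0 0;0.12 0.06 0 0 0 0;0.15 0.075 0 0 0 0'|tail -1
python3 -m inch '0.03 0.015 0 0 0 0;0.06 0.03 0 0 0 0;0.09 0.045 0 0 0 0;0.12 0.06 0 0 0 0;0.15 0.075 0 0 0 0'|tail -1
python3 -m inch '0.03 0.01 0 0 0 0;0.06 0.02 0 0 0 0;0.09 0.03 0 0 0 0;0.12 0.035 0 0 0 0;0.137 0.04 0 0 0 0'|tail -1
python3 -m inch '0 0 0 0 0 0;0 0 0 0 0 0;0 0 0 0 0 0;0 0 0 0 0 0;0 0 0 0 0 0'
python3 - <<'E'
from h import *
T=toolT(); p=imaging.snapshot("wrist"); cv2.imwrite("pics/w0.png",p["frame"])
print(p["K"].tolist(),np.round(p["hand_eye"],4).tolist())
for n,X in [("reg",(.543,.065,.1)),("act",(.541,-.013,.1)),("val",(.54,-.09,.1)),("mod",(.605,-.0205,.052))]: print(n,np.round(proj(p,np.array(X),T)))
E
```

```text
finger_force: 0.0
finger_force: 0.0
finger_force: 0.0
finger_force: 0.0
finger_force: 0.0
finger_force: 0.0
t: 4.47
tcp_pos: [0.5114, -0.0157, 0.2313]
tool_rot: [-180.0, 0.0, 89.9]
contact_force: [0.2, -0.2, -0.9]
grip_width: 0.0517
finger_force: 0.0
[[323.6599138055816, 0.0, 257.3730475169343], [0.0, 323.6599138055816, 183.86174055687155], [0.0, 0.0, 1.0]] [[0.0009, -0.9625, -0.2711, 0.0669], [1.0, 0.0007, 0.0007, 0.0006], [-0.0005, -0.2711, 0.9625, -0.1414], [0.0, 0.0, 0.0, 1.0]]
reg [296.  75.]
act [291. 170.]
val [287. 250.]
mod [349. 166.]
```

View pics/w0.png

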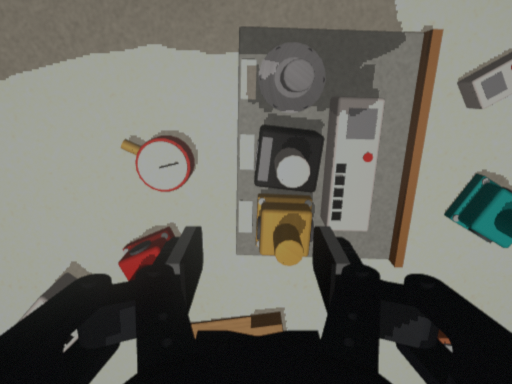

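The wrist view shows the neck tops at about (299,75) regulator, (293,170) actuator and (289,252) valve, matching the top-view predictions to within 3 px. I'll compute the final positions.

Run:
```python
from h import *
T=toolT(); p=imaging.snapshot("wrist")
for n,uv in [("reg",(299,75)),("act",(293,170)),("val",(289,252))]:
    print(n,np.round(ray(p,uv,.1,T),4))
for t,z in [("module_mid",.052),("regulator_mid",.058)]:
    for d in masks_of(p,t)[:3]: print(t,d["position"],round(d["score"],2),[np.round(v,1) for v in rect(p,d["pixels"],z,T)])
pt=imaging.snapshot("top")
for n,uv in [("reg",(232.8,161.4)),("act",(268.4,162)),("val",(303.8,162))]: print(n,np.round(ray(pt,uv,.1),4))
# packing: detailed
for d in masks_of(pt,"packing")[:1]:
  for z in (.004,.026): print([np.round(v,1) for v in rect(pt,d["pixels"],z)])
print(toolT()[:3,3])
```

```text
reg [0.5457 0.0649 0.1   ]
act [ 0.5431 -0.0131  0.1   ]
val [ 0.5417 -0.0915  0.1   ]
module_mid [55.7, 292.6] 0.9 [array([ 270.6, -168.8]), array([85.5, 14.3]), np.float64(36.9)]
module_mid [348.5, 163.3] 0.69 [array([606.1, -21.7]), array([138.2,  52.7]), np.float64(88.2)]
module_mid [489.1, 86.6] 0.67 [array([732.5,  58.2]), array([53.4, 37. ]), np.float64(29.6)]
regulator_mid [290.1, 76.6] 0.77 [array([543.8,  64.2]), array([61.7, 61.6]), np.float64(14.6)]
reg [0.5436 0.0647 0.1   ]
act [ 0.5413 -0.0139  0.1   ]
val [ 0.5403 -0.0918  0.1   ]
[array([ 491.6, -293.4]), array([130. ,  72.6]), np.float64(4.7)]
[array([ 488.4, -287.2]), array([127.3,  71.1]), np.float64(4.7)]
[ 0.51164651 -0.01441734  0.23133899]
```

```bash
python3 -m inch '0.025 0.01 0 0 0 0;0.05 0.02 0 0 0 0;0.079 0.033 0 0 0 0;0.079 0.033 0.02 0 0 0;0.079 0.033 0.05 0 0 0' | tail -1
python3 -m inch '0 0 0.03 0 0 0;0 0 0.06 0 0 0;0 0 0.085 0 0 0;0 0 0.105 0 0 0;0 0 0.118 0 0 0'
python3 -m inch '0 0 0 0 0 0;0 0 0 0 0 0;0 0 0 0 0 0;0 0 0 0 0 0;0 0 0 0 0 0' 255 40
python3 -m inch '0 0 0 0 0 0;0 0 0 0 0 0;0 0 0 0 0 0;0 0 0 0 0 0;0 0 0 0 0 0'
```

```text
finger_force: 0.0
t: 5.6
tcp_pos: [0.5435, 0.0647, 0.061]
tool_rot: [-179.8, 0.0, 90.0]
contact_force: [-0.9, 0.0, 0.6]
grip_width: 0.0518
finger_force: 0.0
t: 6.02
tcp_pos: [0.5451, 0.0649, 0.0641]
tool_rot: [179.9, -0.0, 90.0]
contact_force: [0.5, 0.1, -3.1]
grip_width: 0.0251
finger_force: 39.4
t: 6.43
tcp_pos: [0.5447, 0.0649, 0.0634]
tool_rot: [180.0, -0.0, 90.0]
contact_force: [0.3, 0.3, -2.5]
grip_width: 0.0252
finger_force: 39.4
```

```bash
python3 -m inch '0 0 -0.015 0 0 0;0 0 -0.04 0 0 0;0 0 -0.065 0 0 0;0 0 -0.09 0 0 0;0 0 -0.11 0 0 0'
python3 -m inch '0.015 0 0 0 0 0;0.035 0 0 0 0 0;0.06 0 0 0 0 0;0.085 0 0 0 0 0;0.11 0 0 0 0 0'|tail -1
python3 -m inch '0.03 0 0 0 0 0;0.06 0 0 0 0 0;0.085 0 0 0 0 0;0.10 0 0 0 0 0;0.108 0 0 0 0 0'|tail -1
python3 -m inch '0 0 0.01 0 0 0;0 0 0.035 0 0 0;0 0 0.06 0 0 0;0 0 0.08 0 0 0;0 0 0.095 0 0 0'
python3 -m inch '0 0 0.006 0 0 0;0 0 0.012 0 0 0;0 0 0.017 0 0 0;0 0 0.02 0 0 0;0 0 0.02 0 0 0'
python3 -m inch '0 0 0.002 0 0 0;0 0 0.002 0 0 0;0 0 0.002 0 0 0;0 0 0.002 0 0 0;0 0 0.002 0 0 0'
```

```text
t: 6.85
tcp_pos: [0.5449, 0.0651, 0.175]
tool_rot: [179.9, -0.0, 90.0]
contact_force: [0.1, 0.2, -3.6]
grip_width: 0.0254
finger_force: 39.9
finger_force: 40.0
finger_force: 40.0
t: 8.1
tcp_pos: [0.5439, 0.2787, 0.0755]
tool_rot: [-179.8, 0.2, 89.9]
contact_force: [0.0, -0.3, -3.1]
grip_width: 0.0251
finger_force: 40.0
t: 8.52
tcp_pos: [0.5447, 0.2826, 0.0583]
tool_rot: [180.0, 0.0, 90.0]
contact_force: [0.3, -0.6, -4.1]
grip_width: 0.0252
finger_force: 39.9
t: 8.93
tcp_pos: [0.5447, 0.283, 0.0567]
tool_rot: [180.0, -0.0, 90.0]
contact_force: [-0.4, -0.4, -3.4]
grip_width: 0.0251
finger_force: 39.9
```

```bash
python3 -m inch '0 0 0.001 0 0 0;0 0 0.002 0 0 0;0 0 0.002 0 0 0;0 0 0.002 0 0 0;0 0 0.002 0 0 0'
python3 -m inch '0 0 0 0 0 0;0 0 0 0 0 0;0 0 0 0 0 0;0 0 0 0 0 0;0 0 0 0 0 0' 100
python3 -m inch '0 0 -0.01 0 0 0;0 0 -0.03 0 0 0;0 0 -0.06 0 0 0;0 0 -0.09 0 0 0;0 0 -0.12 0 0 0'
python3 -c "
from h import *
go((.5425,-.0135,.175),90); T=toolT(); p=imaging.snapshot('top')
for d in masks_of(p,'regulator_mid')[:2]: print(d['position'],round(d['score'],2),rect(p,d['pixels'],.05))
"
```

```text
t: 9.35
tcp_pos: [0.5448, 0.2831, 0.0554]
tool_rot: [179.9, -0.0, 90.0]
contact_force: [-1.5, -0.6, 5.9]
grip_width: 0.025
finger_force: 41.0
t: 9.77
tcp_pos: [0.5446, 0.283, 0.0542]
tool_rot: [180.0, -0.0, 90.0]
contact_force: [-0.2, -1.2, 0.2]
grip_width: 0.0517
finger_force: 0.0
t: 10.18
tcp_pos: [0.5443, 0.2829, 0.1761]
tool_rot: [-180.0, -0.0, 90.0]
contact_force: [-0.4, 0.4, -0.2]
grip_width: 0.0523
finger_force: 0.0
rows: [-0.2964 -0.002   0.0011] [-0. -0.  0.]
[147.9, 170.9] 0.56 ((548.05078125, 266.84710693359375), (65.52267456054688, 36.38796615600586), 41.39179229736328)
[381.6, 203.7] 0.52 ((452.91778564453125, -276.70318603515625), (178.78836059570312, 91.13021850585938), 8.601034164428711)
```

```bash
python3 -m inch '-0.03 0 0 0 0 0;-0.065 0 0 0 0 0;-0.10 0 0 0 0 0;-0.135 0 0 0 0 0;-0.17 0 0 0 0 0'|tail -1
python3 -m inch '-0.035 -0.002 0 0 0 0;-0.07 -0.002 0 0 0 0;-0.1 -0.002 0 0 0 0;-0.12 -0.002 0 0 0 0;-0.1264 -0.002 0 0 0 0'|tail -1
python3 -m inch '0 0 0.01 0 0 0;0 0 0.04 0 0 0;0 0 0.07 0 0 0;0 0 0.1 0 0 0;0 0 0.112 0 0 0'
python3 -m inch '0 0 0 0 0 0;0 0 0 0 0 0;0 0 0 0 0 0;0 0 0 0 0 0;0 0 0 0 0 0' 
python3 -m inch '0 0 0 0 0 0;0 0 0 0 0 0;0 0 0 0 0 0;0 0 0 0 0 0;0 0 0 0 0 0' 255 40
python3 -m inch '0 0 0 0 0 0;0 0 0 0 0 0;0 0 0 0 0 0;0 0 0 0 0 0;0 0 0 0 0 0'
python3 -m inch '0 0 -0.015 0 0 0;0 0 -0.04 0 0 0;0 0 -0.065 0 0 0;0 0 -0.09 0 0 0;0 0 -0.11 0 0 0'
python3 -c "
from h import *
go((.466,.2775,.0555),90)"
```

```text
finger_force: 0.0
finger_force: 0.0
t: 11.53
tcp_pos: [0.5402, -0.0107, 0.0584]
tool_rot: [-179.7, -0.1, 90.2]
contact_force: [-0.9, -0.7, 0.4]
grip_width: 0.0519
finger_force: 0.0
t: 11.95
tcp_pos: [0.5436, -0.0131, 0.0635]
tool_rot: [179.9, -0.0, 90.0]
contact_force: [0.2, -0.4, 0.7]
grip_width: 0.0523
finger_force: 0.0
t: 12.37
tcp_pos: [0.543, -0.0136, 0.0631]
tool_rot: [179.9, 0.0, 90.0]
contact_force: [-2.7, -0.7, 6.1]
grip_width: 0.0293
finger_force: 39.1
t: 12.78
tcp_pos: [0.543, -0.0136, 0.0631]
tool_rot: [179.9, 0.0, 90.0]
contact_force: [-1.3, -1.0, 6.2]
grip_width: 0.0293
finger_force: 39.1
t: 13.2
tcp_pos: [0.5426, -0.0136, 0.1737]
tool_rot: [180.0, -0.0, 90.0]
contact_force: [-0.0, 0.5, -2.4]
grip_width: 0.029
finger_force: 40.2
rows: [ 0.2911 -0.0766  0.1182] [ 0. -0.  0.]
```

```bash
python3 -m inch '0.02 -0.005 0 0 0 0;0.05 -0.013 0 0 0 0;0.08 -0.021 0 0 0 0;0.115 -0.03 0 0 0 0;0.15 -0.04 0 0 0 0'|tail -1
python3 -m inch '0.035 -0.01 0 0 0 0;0.07 -0.02 0 0 0 0;0.105 -0.029 0 0 0 0;0.13 -0.034 0 0 0 0;0.141 -0.037 0 0 0 0'|tail -1
python3 -m inch '0 0 0.01 0 0 0;0 0 0.035 0 0 0;0 0 0.06 0 0 0;0 0 0.08 0 0 0;0 0 0.095 0 0 0'|tail -1
python3 -m inch '0 0 0.006 0 0 0;0 0 0.012 0 0 0;0 0 0.017 0 0 0;0 0 0.02 0 0 0;0 0 0.021 0 0 0'
python3 -m inch '0 0 0.001 0 0 0;0 0 0.002 0 0 0;0 0 0.002 0 0 0;0 0 0.002 0 0 0;0 0 0.002 0 0 0'
python3 -m inch '0 0 0 0 0 0;0 0 0 0 0 0;0 0 0 0 0 0;0 0 0 0 0 0;0 0 0 0 0 0' 100
python3 -m inch '0 0 -0.01 0 0 0;0 0 -0.03 0 0 0;0 0 -0.06 0 0 0;0 0 -0.09 0 0 0;0 0 -0.12 0 0 0'
python3 -c "
from h import *
go((.541,-.0915,.175),90)"
```

```text
finger_force: 40.3
finger_force: 40.3
finger_force: 40.3
t: 14.87
tcp_pos: [0.4659, 0.2772, 0.0564]
tool_rot: [180.0, -0.0, 90.0]
contact_force: [-0.7, -0.0, -3.1]
grip_width: 0.029
finger_force: 40.2
t: 15.28
tcp_pos: [0.4659, 0.2778, 0.0551]
tool_rot: [179.9, -0.0, 90.0]
contact_force: [-0.7, -1.7, 5.3]
grip_width: 0.0293
finger_force: 40.7
t: 15.7
tcp_pos: [0.4655, 0.2775, 0.0542]
tool_rot: [-180.0, 0.0, 90.0]
contact_force: [1.2, 0.7, 0.2]
grip_width: 0.0518
finger_force: 0.0
t: 16.12
tcp_pos: [0.4652, 0.2774, 0.1762]
tool_rot: [-180.0, 0.0, 90.1]
contact_force: [-0.1, 0.4, -0.2]
grip_width: 0.052
finger_force: 0.0
rows: [-0.369   0.0755  0.0011] [-0.   0.   0.1]
```

```bash
python3 -m inch '-0.03 0.006 0 0 0 0;-0.065 0.013 0 0 0 0;-0.10 0.02 0 0 0 0;-0.135 0.027 0 0 0 0;-0.17 0.035 0 0 0 0'|tail -1
python3 -m inch '-0.035 0.008 0 0 0 0;-0.07 0.016 0 0 0 0;-0.105 0.024 0 0 0 0;-0.14 0.032 0 0 0 0;-0.17 0.039 0 0 0 0'|tail -1
python3 -m inch '-0.02 0.001 0 0 0 0;-0.029 0.0015 0.01 0 0 0;-0.029 0.0015 0.03 0 0 0;-0.029 0.0015 0.06 0 0 0;-0.029 0.0015 0.09 0 0 0'
python3 -m inch '0 0 0.015 0 0 0;0 0 0.0225 0 0 0;0 0 0.0225 0 0 0;0 0 0.0225 0 0 0;0 0 0.0225 0 0 0'
python3 -m inch '0 0 0 0 0 0;0 0 0 0 0 0;0 0 0 0 0 0;0 0 0 0 0 0;0 0 0 0 0 0' 255 40
python3 -m inch '0 0 0 0 0 0;0 0 0 0 0 0;0 0 0 0 0 0;0 0 0 0 0 0;0 0 0 0 0 0'
python3 -m inch '0 0 -0.015 0 0 0;0 0 -0.04 0 0 0;0 0 -0.065 0 0 0;0 0 -0.09 0 0 0;0 0 -0.11 0 0 0'
python3 -c "
from h import *
go((.388,.2715,.0555),90)"
```

```text
finger_force: 0.0
finger_force: 0.0
t: 17.37
tcp_pos: [0.5417, -0.0905, 0.084]
tool_rot: [179.9, -0.0, 90.1]
contact_force: [0.0, -0.4, -0.2]
grip_width: 0.0519
finger_force: 0.0
t: 17.78
tcp_pos: [0.5422, -0.0911, 0.063]
tool_rot: [179.9, 0.0, 90.1]
contact_force: [0.1, -0.2, -0.5]
grip_width: 0.052
finger_force: 0.0
t: 18.2
tcp_pos: [0.5415, -0.0916, 0.0629]
tool_rot: [179.9, 0.0, 90.0]
contact_force: [-3.5, 0.1, 6.2]
grip_width: 0.0275
finger_force: 39.2
t: 18.62
tcp_pos: [0.5415, -0.0916, 0.0629]
tool_rot: [179.9, 0.0, 90.0]
contact_force: [-1.8, 0.8, 6.9]
grip_width: 0.0271
finger_force: 39.2
t: 19.03
tcp_pos: [0.541, -0.0916, 0.1732]
tool_rot: [180.0, 0.0, 90.0]
contact_force: [0.7, -0.6, -4.8]
grip_width: 0.0272
finger_force: 40.5
rows: [ 0.3631 -0.1529  0.1176] [0. 0. 0.]
```

```bash
python3 -m inch '0.015 -0.006 0 0 0 0;0.04 -0.017 0 0 0 0;0.07 -0.029 0 0 0 0;0.10 -0.042 0 0 0 0;0.13 -0.055 0 0 0 0'|tail -1
python3 -m inch '0.03 -0.0125 0 0 0 0;0.06 -0.025 0 0 0 0;0.09 -0.0375 0 0 0 0;0.12 -0.05 0 0 0 0;0.15 -0.0625 0 0 0 0'|tail -1
python3 -m inch '0.03 -0.0125 0 0 0 0;0.055 -0.023 0 0 0 0;0.075 -0.032 0 0 0 0;0.083 -0.0354 0 0 0 0;0.083 -0.0354 0 0 0 0'|tail -1
python3 -m inch '0 0 0.01 0 0 0;0 0 0.035 0 0 0;0 0 0.06 0 0 0;0 0 0.08 0 0 0;0 0 0.095 0 0 0'|tail -1
python3 -m inch '0 0 0.006 0 0 0;0 0 0.012 0 0 0;0 0 0.017 0 0 0;0 0 0.02 0 0 0;0 0 0.021 0 0 0'
python3 -m inch '0 0 0.001 0 0 0;0 0 0.002 0 0 0;0 0 0.002 0 0 0;0 0 0.002 0 0 0;0 0 0.002 0 0 0'
python3 -m inch '0 0 0 0 0 0;0 0 0 0 0 0;0 0 0 0 0 0;0 0 0 0 0 0;0 0 0 0 0 0' 100
python3 -m inch '0 0 -0.01 0 0 0;0 0 -0.03 0 0 0;0 0 -0.06 0 0 0;0 0 -0.09 0 0 0;0 0 -0.12 0 0 0'
python3 -c "
from h import *
go((.54,-.02,.2),90)"
```

```text
finger_force: 40.5
finger_force: 40.5
finger_force: 40.4
finger_force: 40.4
t: 21.12
tcp_pos: [0.3885, 0.2713, 0.0559]
tool_rot: [180.0, -0.0, 90.0]
contact_force: [0.3, -0.1, -4.5]
grip_width: 0.0273
finger_force: 40.3
t: 21.53
tcp_pos: [0.3884, 0.2717, 0.0548]
tool_rot: [179.9, -0.0, 90.0]
contact_force: [-1.9, -0.6, 6.7]
grip_width: 0.0269
finger_force: 41.1
t: 21.95
tcp_pos: [0.3883, 0.2715, 0.0538]
tool_rot: [180.0, -0.0, 90.0]
contact_force: [-0.2, -0.2, -0.3]
grip_width: 0.0522
finger_force: 0.0
t: 22.37
tcp_pos: [0.3877, 0.2712, 0.1749]
tool_rot: [-180.0, 0.0, 90.0]
contact_force: [0.3, 0.6, 0.2]
grip_width: 0.0515
finger_force: 0.0
rows: [-0.2914  0.152  -0.0251] [-0.  0.  0.]
```

```bash
python3 -m inch '-0.03 0.015 0 0 0 0;-0.06 0.03 -0.01 0 0 0;-0.09 0.046 -0.02 0 0 0;-0.12 0.062 -0.025 0 0 0;-0.15 0.078 -0.025 0 0 0' 0|tail -1
python3 -m inch '-0.03 0.015 0 0 0 0;-0.06 0.03 0 0 0 0;-0.09 0.046 0 0 0 0;-0.12 0.062 0 0 0 0;-0.141 0.074 0 0 0 0'|tail -1
python3 -m inch '0 0 0 0 0 0;0 0 0 0 0 0;0 0 0 0 0 0;0 0 0 0 0 0;0 0 0 0 0 0'
python3 - <<'E'
from h import *
T=toolT(); p=imaging.snapshot("wrist"); pt=imaging.snapshot("top")
cv2.imwrite("pics/w1.png",p["frame"])
cv2.imwrite("pics/t1.png",pt["frame"])
for q,TT in ((p,T),(pt,None)):
    for d in masks_of(q,"module_mid")[:3]: print(np.round(d["position"]),round(d["score"],2),[np.round(v,1) for v in rect(q,d["pixels"],.052,TT)])
E
```

```text
finger_force: 0.0
finger_force: 0.0
t: 23.62
tcp_pos: [0.5398, -0.018, 0.1989]
tool_rot: [-180.0, -0.0, 90.2]
contact_force: [0.3, 0.4, 0.3]
grip_width: 0.0852
finger_force: 0.0
[333. 168.] 0.88 [array([607.1, -21.7]), array([137.8,  51.1]), np.float64(88.2)]
[ 31. 290.] 0.65 [array([ 313., -148.]), array([13.3, 31. ]), np.float64(61.3)]
[482.  80.] 0.6 [array([734.6,  58.8]), array([55.4, 36.4]), np.float64(30.4)]
[229.  73.] 0.77 [array([766.8,  71.6]), array([106. ,  38.3]), np.float64(28.4)]
[248. 141.] 0.71 [array([605.8,  30.6]), array([39.6, 55.2]), np.float64(89.3)]
```

View pics/w1.png

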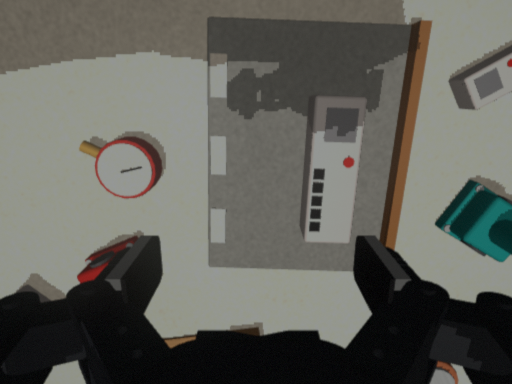

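View pics/t1.png

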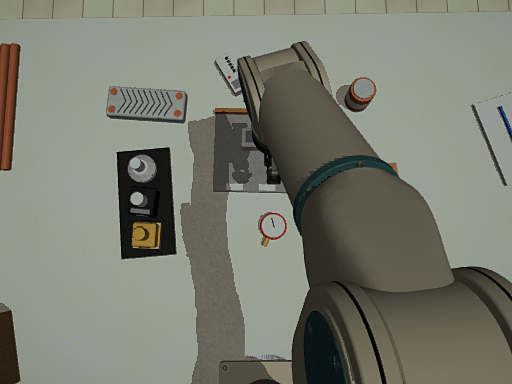

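The three parts stand on the mat in the top view: (142,168), (143,201) and (146,234). In the wrist view the module lies free, centred near (335,168), with a yaw of about -1.8° and part of its near side face visible. I'll grip it now.

```bash
python3 -m inch '-0.001 0.02 0 0 0 1;-0.0025 0.045 0 0 0 2;-0.003 0.069 0 0 0 2;-0.003 0.069 0.02 0 0 2;-0.003 0.069 0.05 0 0 2' 55|tail -1
python3 -m inch '0 0 0.03 0 0 0;0 0 0.06 0 0 0;0 0 0.085 0 0 0;0 0 0.105 0 0 0;0 0 0.126 0 0 0'
python3 -m inch '0 0 0 0 0 0;0 0 0 0 0 0;0 0 0 0 0 0;0 0 0 0 0 0;0 0 0 0 0 0' 255 60
python3 -m inch '0 0 0 0 0 0;0 0 0 0 0 0;0 0 0 0 0 0;0 0 0 0 0 0;0 0 0 0 0 0'
python3 -m inch '0 0 -0.01 0 0 0;0 0 -0.03 0 0 0;0 0 -0.055 0 0 0;0 0 -0.08 0 0 0;0 0 -0.1 0 0 0'
```

```text
finger_force: 0.0
t: 24.65
tcp_pos: [0.609, -0.0221, 0.0215]
tool_rot: [-180.0, -0.0, 88.1]
contact_force: [-0.1, -0.4, 0.8]
grip_width: 0.0669
finger_force: 0.0
t: 25.07
tcp_pos: [0.61, -0.0224, 0.024]
tool_rot: [179.9, -0.0, 88.0]
contact_force: [-0.1, -0.2, -3.0]
grip_width: 0.045
finger_force: 65.1
t: 25.48
tcp_pos: [0.6093, -0.0225, 0.0229]
tool_rot: [180.0, 0.0, 88.0]
contact_force: [0.2, -0.0, -3.0]
grip_width: 0.0449
finger_force: 65.1
t: 25.9
tcp_pos: [0.6098, -0.0223, 0.1253]
tool_rot: [179.9, -0.0, 88.0]
contact_force: [-0.0, -0.5, -1.7]
grip_width: 0.0447
finger_force: 65.2
```

```bash
python3 -m inch '0 0 -0.01 0 0 3;0 0 -0.025 0 0 9;0 0 -0.04 0 0 15;0 0 -0.055 0 0 21;0 0 -0.06 0 0 27'|tail -1
python3 -m inch '0 0 0 0 0 6;0 0 0 0 0 12;0 0 0 0 0 18;0 0 0 0 0 24;0 0 0 0 0 30'|tail -1
python3 -m inch '0 0 0 0 0 6;0 0 0 0 0 12;0 0 0 0 0 18;0 0 0 0 0 21;0 0 0 0 0 21.7'
python3 -c "
from h import *
go((.42,-.28,.185),9.3)"
```

```text
finger_force: 65.3
finger_force: 65.3
t: 27.15
tcp_pos: [0.6091, -0.0219, 0.1834]
tool_rot: [-180.0, -0.0, 9.3]
contact_force: [0.2, 0.3, -3.3]
grip_width: 0.0447
finger_force: 65.3
rows: [-0.2282  0.2243 -0.0017] [-0. -0. -0.]
```

```bash
python3 -m inch '-0.012 0.012 0 0 0 0;-0.03 0.03 0 0 0 0;-0.05 0.05 0 0 0 0;-0.07 0.07 0 0 0 0;-0.09 0.09 0 0 0 0'|tail -1
python3 -m inch '-0.02 0.02 0 0 0 0;-0.04 0.04 0 0 0 0;-0.06 0.06 0 0 0 0;-0.08 0.08 0 0 0 0;-0.1 0.1 0 0 0 0'|tail -1
python3 -m inch '-0.02 0.018 0 0 0 0;-0.034 0.03 0 0 0 0;-0.038 0.034 0 0 0 0;-0.038 0.034 0 0 0 0;-0.038 0.034 0 0 0 0'
python3 - <<'E'
from h import *
T=toolT(); p=imaging.snapshot("wrist")
cv2.imwrite("pics/w2.png",p["frame"])
for d in masks_of(p,"packing")[:2]: print(np.round(d["position"]),round(d["score"],2),[np.round(v,1) for v in rect(p,d["pixels"],.026,T)])
E
```

```text
finger_force: 65.2
finger_force: 65.2
t: 28.4
tcp_pos: [0.4215, -0.2797, 0.1832]
tool_rot: [-180.0, -0.1, 9.4]
contact_force: [0.4, 0.1, -3.2]
grip_width: 0.0444
finger_force: 65.2
[270.  53.] 0.61 [array([ 523.2, -278.7]), array([52.1, 86.9]), np.float64(8.3)]
```

View pics/w2.png

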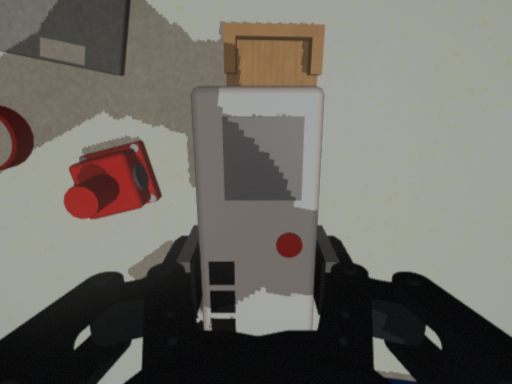

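The view shows the tray's far cup, its outer edge running (222,25)-(324,26), ahead of the held module, whose far top edge runs (193,88)-(322,88). The tray pose and the module's offset in the grip follow from these.

Run:
```python
from h import *
T=toolT(); p=imaging.snapshot("wrist")
a,b=[ray(p,u,.026,T)[:2] for u in [(222,25),(324,26)]]
print("far edge",a,b,np.linalg.norm(a-b))
m=(a+b)/2; e=(a-b)/np.linalg.norm(a-b); ang=np.degrees(np.arctan2(-e[0],e[1])); 
for A in (ang,9.0):
  x=np.array([np.cos(np.radians(A)),np.sin(np.radians(A))]); print("yaw",A,"centre",m-.092*x)
z=T[2,3]+.029
a,b=[ray(p,u,z,T) for u in [(193,88),(322,88)]]
q=np.linalg.inv(T)@np.append((a+b)/2,1); print("module end in tool",q,np.linalg.norm(a-b))
```

```text
far edge [ 0.5398586  -0.23085277] [ 0.5533495  -0.31572529] 0.08593805260254792
yaw 9.031878293675712 centre [ 0.45574474 -0.28773155]
yaw 9.0 centre [ 0.45573672 -0.287681  ]
module end in tool [ 0.07053622  0.00192294 -0.02891593  1.        ] 0.043008627472111774
```

```bash
python3 -m inch '0.01 0.004 0 0 0 0;0.025 0.009 0 0 0 0;0.0334 0.0124 0 0 0 0;0.0334 0.0124 0.01 0 0 0;0.0334 0.0124 0.03 0 0 0'|tail -1
python3 -m inch '0 0 0.025 0 0 0;0 0 0.05 0 0 0;0 0 0.07 0 0 0;0 0 0.085 0 0 0;0 0 0.1 0 0 0'
python3 -m inch '0 0 0.01 0 0 0;0 0 0.018 0 0 0;0 0 0.025 0 0 0;0 0 0.031 0 0 0;0 0 0.034 0 0 0'
python3 -m inch '0 0 0.002 0 0 0;0 0 0.003 0 0 0;0 0 0.004 0 0 0;0 0 0.004 0 0 0;0 0 0.004 0 0 0'
```

```text
finger_force: 65.2
t: 29.38
tcp_pos: [0.4544, -0.2862, 0.0509]
tool_rot: [-179.9, 0.1, 9.4]
contact_force: [0.1, 0.1, -3.2]
grip_width: 0.0452
finger_force: 65.2
t: 29.8
tcp_pos: [0.4556, -0.2872, 0.0183]
tool_rot: [-180.0, 0.0, 9.3]
contact_force: [-0.0, -0.4, -2.4]
grip_width: 0.0452
finger_force: 65.2
t: 30.22
tcp_pos: [0.4558, -0.2874, 0.0151]
tool_rot: [180.0, -0.0, 9.3]
contact_force: [-0.1, 0.4, -3.5]
grip_width: 0.0452
finger_force: 65.2
```

```bash
python3 -m inch '0 0 0.001 0 0 0;0 0 0.0015 0 0 0;0 0 0.0015 0 0 0;0 0 0.0015 0 0 0;0 0 0.0015 0 0 0'
python3 -m inch '0 0 0 0 0 0;0 0 0 0 0 0;0 0 0 0 0 0;0 0 0 0 0 0;0 0 0 0 0 0' 55
python3 -m inch '0 0 -0.01 0 0 0;0 0 -0.03 0 0 0;0 0 -0.06 0 0 0;0 0 -0.09 0 0 0;0 0 -0.12 0 0 0'
python3 -m inch '-0.02 0 -0.02 0 0 0;-0.05 0 -0.04 0 0 0;-0.05 0 -0.06 0 0 0;-0.05 0 -0.06 0 0 0;-0.05 0 -0.06 0 0 0'
python3 - <<'E'
from h import *
T=toolT(); p=imaging.snapshot("wrist")
cv2.imwrite("pics/w3.png",p["frame"])
for d in masks_of(p,"module_mid")[:2]: print(np.round(d["position"]),round(d["score"],2),[np.round(v,1) for v in rect(p,d["pixels"],.044,T)])
E
```

```text
t: 30.63
tcp_pos: [0.4559, -0.2875, 0.014]
tool_rot: [180.0, -0.0, 9.3]
contact_force: [-0.9, 0.3, 4.9]
grip_width: 0.0453
finger_force: 66.1
t: 31.05
tcp_pos: [0.4556, -0.2873, 0.0132]
tool_rot: [-180.0, 0.0, 9.3]
contact_force: [-0.7, -0.3, -0.4]
grip_width: 0.0669
finger_force: 0.0
t: 31.47
tcp_pos: [0.4553, -0.2871, 0.1351]
tool_rot: [-180.0, 0.0, 9.3]
contact_force: [0.4, -0.3, -0.4]
grip_width: 0.0673
finger_force: 0.0
t: 31.88
tcp_pos: [0.4068, -0.2959, 0.195]
tool_rot: [179.9, -0.2, 9.3]
contact_force: [1.0, 0.3, 0.2]
grip_width: 0.0672
finger_force: 0.0
[200. 309.] 0.89 [array([ 247.2, -262.3]), array([120.1,  72.6]), np.float64(46.7)]
[254. 106.] 0.73 [array([ 457.7, -289.2]), array([138.2,  46.6]), np.float64(9.3)]
```

View pics/w3.png

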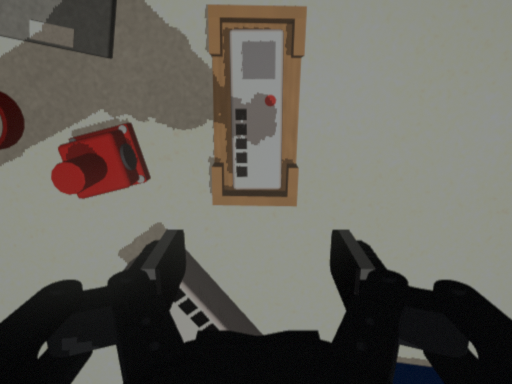

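The module lies centred between both end cups (tray centre about (255,106), module about (257,108)). Now I turn back and fetch the valve.

```bash
python3 -m inch '0 0 0 0 0 -6;0 0 0 0 0 -13;0 0 0 0 0 -20;0 0 0 0 0 -27;0 0 0 0 0 -34' 100|tail -1
python3 -m inch '0 0 0 0 0 -7;0 0 0 0 0 -14;0 0 0 0 0 -21;0 0 0 0 0 -28;0 0 0 0 0 -34'|tail -1
python3 -m inch '0 0 0 0 0 -6;0 0 0 0 0 -12.7;0 0 0 0 0 -12.7;0 0 0 0 0 -12.7;0 0 0 0 0 -12.7'|tail -6
python3 -m inch '0.03 0.01 0 0 0 0;0.06 0.02 0 0 0 0;0.1 0.03 0 0 0 0;0.135 0.04 0 0 0 0;0.17 0.05 0 0 0 0'|tail -1
python3 -m inch '0.035 0.01 0 0 0 0;0.07 0.015 0 0 0 0;0.1 0.02 0 0 0 0;0.135 0.02 0 0 0 0;0.17 0.02 0 0 0 0'
python3 -c "
from h import *
go((.3883,.2715,.175),90)"
```

```text
finger_force: 0.0
finger_force: 0.0
t: 33.23
tcp_pos: [0.4062, -0.2951, 0.1927]
tool_rot: [-179.9, -0.1, 89.9]
contact_force: [-0.2, -0.4, -0.5]
grip_width: 0.052
finger_force: 0.0
finger_force: 0.0
t: 34.07
tcp_pos: [0.4761, 0.0463, 0.1932]
tool_rot: [180.0, 0.0, 89.9]
contact_force: [0.0, 1.2, 0.5]
grip_width: 0.0517
finger_force: 0.0
rows: [ 0.225  -0.0882  0.0182] [ 0.   0.  -0.1]
```

```bash
python3 -m inch '0.035 -0.014 0 0 0 0;0.07 -0.028 0 0 0 0;0.1 -0.04 0 0 0 0;0.13 -0.051 0 0 0 0;0.16 -0.063 0 0 0 0'|tail -1
python3 -m inch '0.03 -0.012 0 0 0 0;0.055 -0.021 0.005 0 0 0;0.065 -0.0252 0.018 0 0 0;0.065 -0.0252 0.018 0 0 0;0.065 -0.0252 0.018 0 0 0'
python3 -m inch '0 0 0.01 0 0 0;0 0 0.04 0 0 0;0 0 0.075 0 0 0;0 0 0.105 0 0 0;0 0 0.12 0 0 0'|tail -1
python3 -m inch '0 0 0 0 0 0;0 0 0 0 0 0;0 0 0 0 0 0;0 0 0 0 0 0;0 0 0 0 0 0'
python3 -m inch '0 0 0 0 0 0;0 0 0 0 0 0;0 0 0 0 0 0;0 0 0 0 0 0;0 0 0 0 0 0' 255 40
python3 -m inch '0 0 0 0 0 0;0 0 0 0 0 0;0 0 0 0 0 0;0 0 0 0 0 0;0 0 0 0 0 0'
python3 -m inch '0 0 -0.015 0 0 0;0 0 -0.04 0 0 0;0 0 -0.065 0 0 0;0 0 -0.09 0 0 0;0 0 -0.12 0 0 0'
python3 -c "
from h import *
go((.5415,-.0916,.0640),90)"
```

```text
finger_force: 0.0
t: 34.9
tcp_pos: [0.387, 0.2696, 0.1748]
tool_rot: [-179.9, 0.1, 90.1]
contact_force: [0.1, 0.4, -0.3]
grip_width: 0.0521
finger_force: 0.0
finger_force: 0.0
t: 35.73
tcp_pos: [0.3887, 0.2699, 0.0566]
tool_rot: [179.9, -0.1, 90.0]
contact_force: [0.4, -0.5, -0.5]
grip_width: 0.0519
finger_force: 0.0
t: 36.15
tcp_pos: [0.388, 0.2698, 0.0561]
tool_rot: [179.9, -0.0, 90.0]
contact_force: [-1.3, -0.9, 6.4]
grip_width: 0.0272
finger_force: 39.0
t: 36.57
tcp_pos: [0.388, 0.2698, 0.0561]
tool_rot: [179.9, -0.0, 90.0]
contact_force: [-1.1, -0.9, 6.9]
grip_width: 0.0269
finger_force: 39.0
t: 36.98
tcp_pos: [0.3865, 0.2685, 0.1755]
tool_rot: [-179.8, 0.1, 90.0]
contact_force: [1.1, 0.3, -4.3]
grip_width: 0.027
finger_force: 40.4
rows: [-0.36    0.155   0.1118] [-0.2  0.1  0. ]
```

```bash
python3 -m inch '-0.015 0.006 0 0 0 0;-0.04 0.017 0 0 0 0;-0.07 0.03 0 0 0 0;-0.10 0.043 0 0 0 0;-0.13 0.056 0 0 0 0'|tail -1
python3 -m inch '-0.03 0.013 0 0 0 0;-0.06 0.026 0 0 0 0;-0.09 0.039 0 0 0 0;-0.12 0.052 0 0 0 0;-0.15 0.065 0 0 0 0'|tail -1
python3 -m inch '-0.03 0.013 0 0 0 0;-0.055 0.023 0 0 0 0;-0.075 0.032 0 0 0 0;-0.08 0.034 0 0 0 0;-0.08 0.034 0 0 0 0'
python3 -m inch '0 0 0.01 0 0 0;0 0 0.035 0 0 0;0 0 0.06 0 0 0;0 0 0.08 0 0 0;0 0 0.095 0 0 0'|tail -1
python3 -m inch '0 0 0.005 0 0 0;0 0 0.01 0 0 0;0 0 0.014 0 0 0;0 0 0.014 0 0 0;0 0 0.014 0 0 0'
python3 -c "
from h import *
go((.5415,-.0916,.0640),90)"
```

```text
finger_force: 40.5
finger_force: 40.5
t: 38.23
tcp_pos: [0.5425, -0.0929, 0.1745]
tool_rot: [-179.9, 0.0, 89.8]
contact_force: [-0.2, 0.2, -4.2]
grip_width: 0.027
finger_force: 40.5
finger_force: 40.4
t: 39.07
tcp_pos: [0.5434, -0.09, 0.0669]
tool_rot: [179.9, 0.0, 90.1]
contact_force: [0.2, 0.3, -4.1]
grip_width: 0.0274
finger_force: 40.3
rows: [-0.0016 -0.0019  0.0029] [0.1 0.  0.1]
```

```bash
python3 -m inch '-0.001 -0.001 0.001 0 0 0;-0.002 -0.0015 0.002 0 0 0;-0.002 -0.0015 0.003 0 0 0;-0.002 -0.0015 0.004 0 0 0;-0.002 -0.0015 0.004 0 0 0'
```

```text
t: 39.48
tcp_pos: [0.5415, -0.093, 0.0641]
tool_rot: [180.0, 0.1, 90.0]
contact_force: [-4.7, 0.4, 10.3]
grip_width: 0.0271
finger_force: 42.1
```

```bash
python3 -m inch '0 0 0 0 0 0;0 0 0 0 0 0;0 0 0 0 0 0;0 0 0 0 0 0;0 0 0 0 0 0' 100
python3 -m inch '0 0 -0.01 0 0 0;0 0 -0.03 0 0 0;0 0 -0.06 0 0 0;0 0 -0.09 0 0 0;0 0 -0.112 0 0 0'
python3 -c "
from h import *
go((.4655,.2775,.175),90)"
```

```text
t: 39.9
tcp_pos: [0.5416, -0.0923, 0.0623]
tool_rot: [180.0, -0.0, 90.0]
contact_force: [-0.0, 0.7, -0.4]
grip_width: 0.0519
finger_force: 0.0
t: 40.32
tcp_pos: [0.5422, -0.0921, 0.1772]
tool_rot: [179.9, 0.0, 90.1]
contact_force: [1.3, -0.4, -1.0]
grip_width: 0.0519
finger_force: 0.0
rows: [ 0.3697 -0.0763  0.002 ] [0.1 0.  0.1]
```

```bash
python3 -m inch '0.03 -0.006 0 0 0 0;0.065 -0.013 0 0 0 0;0.10 -0.021 0 0 0 0;0.135 -0.028 0 0 0 0;0.17 -0.035 0 0 0 0'|tail -1
python3 -m inch '0.035 -0.008 0 0 0 0;0.07 -0.015 0 0 0 0;0.105 -0.022 0 0 0 0;0.14 -0.029 0 0 0 0;0.17 -0.036 0 0 0 0'|tail -1
python3 -m inch '0.02 -0.004 0 0 0 0;0.0297 -0.0053 0 0 0 0;0.0297 -0.0053 0.01 0 0 0;0.0297 -0.0053 0.04 0 0 0;0.0297 -0.0053 0.07 0 0 0'
python3 -m inch '0 0 0.02 0 0 0;0 0 0.04 0 0 0;0 0 0.051 0 0 0;0 0 0.051 0 0 0;0 0 0.051 0 0 0'
python3 -m inch '0 0 0 0 0 0;0 0 0 0 0 0;0 0 0 0 0 0;0 0 0 0 0 0;0 0 0 0 0 0' 255 40
python3 -m inch '0 0 0 0 0 0;0 0 0 0 0 0;0 0 0 0 0 0;0 0 0 0 0 0;0 0 0 0 0 0'
python3 -m inch '0 0 -0.015 0 0 0;0 0 -0.04 0 0 0;0 0 -0.065 0 0 0;0 0 -0.09 0 0 0;0 0 -0.12 0 0 0'
python3 -c "
from h import *
go((.5430,-.0136,.0640),90)"
```

```text
finger_force: 0.0
finger_force: 0.0
t: 41.57
tcp_pos: [0.4666, 0.2756, 0.1042]
tool_rot: [179.8, -0.0, 89.9]
contact_force: [0.6, 0.2, -0.9]
grip_width: 0.0519
finger_force: 0.0
t: 41.98
tcp_pos: [0.4652, 0.276, 0.0531]
tool_rot: [-180.0, 0.1, 89.9]
contact_force: [-0.2, 0.2, 0.4]
grip_width: 0.052
finger_force: 0.0
t: 42.4
tcp_pos: [0.4657, 0.2775, 0.0545]
tool_rot: [179.9, -0.0, 90.0]
contact_force: [-0.4, -1.4, 7.2]
grip_width: 0.0292
finger_force: 39.7
t: 42.82
tcp_pos: [0.4657, 0.2775, 0.0545]
tool_rot: [179.9, -0.0, 90.0]
contact_force: [-0.5, -0.9, 7.0]
grip_width: 0.0288
finger_force: 39.8
t: 43.23
tcp_pos: [0.464, 0.2767, 0.1737]
tool_rot: [-179.9, 0.1, 90.1]
contact_force: [0.1, 0.1, -2.8]
grip_width: 0.0289
finger_force: 40.1
rows: [-0.2902  0.079   0.1099] [-0.1  0.1  0.1]
```

```bash
python3 -m inch '-0.02 0.005 0 0 0 0;-0.05 0.013 0 0 0 0;-0.08 0.021 0 0 0 0;-0.115 0.031 0 0 0 0;-0.15 0.041 0 0 0 0'|tail -1
python3 -m inch '-0.035 0.01 0 0 0 0;-0.07 0.019 0 0 0 0;-0.105 0.029 0 0 0 0;-0.13 0.035 0 0 0 0;-0.1405 0.0375 0 0 0 0'|tail -1
python3 -m inch '0 0 0.01 0 0 0;0 0 0.035 0 0 0;0 0 0.06 0 0 0;0 0 0.08 0 0 0;0 0 0.095 0 0 0'|tail -1
python3 -m inch '0 0 0.005 0 0 0;0 0 0.01 0 0 0;0 0 0.013 0 0 0;0 0 0.014 0 0 0;0 0 0.014 0 0 0'
python3 -m inch '0 0 0.0005 0 0 0;0 0 0.001 0 0 0;0 0 0.0015 0 0 0;0 0 0.002 0 0 0;0 0 0.002 0 0 0'
```

```text
finger_force: 40.3
finger_force: 40.3
finger_force: 40.2
t: 44.9
tcp_pos: [0.544, -0.0127, 0.0648]
tool_rot: [179.9, -0.0, 90.1]
contact_force: [-0.3, -0.0, -2.6]
grip_width: 0.0288
finger_force: 40.1
t: 45.32
tcp_pos: [0.5438, -0.0132, 0.0627]
tool_rot: [180.0, 0.0, 90.0]
contact_force: [-0.7, -0.4, -1.3]
grip_width: 0.0289
finger_force: 40.5
```

```bash
python3 -m inch '0 0 0.0005 0 0 0;0 0 0.001 0 0 0;0 0 0.001 0 0 0;0 0 0.001 0 0 0;0 0 0.001 0 0 0'
python3 -m inch '0 0 0 0 0 0;0 0 0 0 0 0;0 0 0 0 0 0;0 0 0 0 0 0;0 0 0 0 0 0' 100
python3 -m inch '0 0 -0.01 0 0 0;0 0 -0.03 0 0 0;0 0 -0.06 0 0 0;0 0 -0.09 0 0 0;0 0 -0.114 0 0 0'
python3 -c "
from h import *
go((.5446,.283,.175),90)"
```

```text
t: 45.73
tcp_pos: [0.5438, -0.0132, 0.0626]
tool_rot: [180.0, 0.0, 90.0]
contact_force: [-3.5, -0.6, 9.2]
grip_width: 0.029
finger_force: 41.6
t: 46.15
tcp_pos: [0.5437, -0.0131, 0.0612]
tool_rot: [180.0, -0.0, 90.0]
contact_force: [0.0, -0.3, -0.6]
grip_width: 0.0518
finger_force: 0.0
t: 46.57
tcp_pos: [0.544, -0.0129, 0.1779]
tool_rot: [179.9, -0.0, 90.0]
contact_force: [1.1, 0.3, -0.2]
grip_width: 0.0522
finger_force: 0.0
rows: [0.2959 0.0009 0.003 ] [ 0.1 -0.   0. ]
```

```bash
python3 -m inch '0.03 0 0 0 0 0;0.065 0 0 0 0 0;0.10 0 0 0 0 0;0.135 0 0 0 0 0;0.17 0 0 0 0 0'|tail -1
python3 -m inch '0.035 0.001 0 0 0 0;0.07 0.001 0 0 0 0;0.10 0.001 0 0 0 0;0.12 0.001 0 0 0 0;0.126 0.001 0 0 0 0'|tail -1
python3 -m inch '0 0 0.01 0 0 0;0 0 0.04 0 0 0;0 0 0.07 0 0 0;0 0 0.1 0 0 0;0 0 0.122 0 0 0'|tail -1
python3 -m inch '0 0 0 0 0 0;0 0 0 0 0 0;0 0 0 0 0 0;0 0 0 0 0 0;0 0 0 0 0 0'
python3 -m inch '0 0 0 0 0 0;0 0 0 0 0 0;0 0 0 0 0 0;0 0 0 0 0 0;0 0 0 0 0 0' 255 40
python3 -m inch '0 0 0 0 0 0;0 0 0 0 0 0;0 0 0 0 0 0;0 0 0 0 0 0;0 0 0 0 0 0'
python3 -m inch '0 0 -0.015 0 0 0;0 0 -0.04 0 0 0;0 0 -0.065 0 0 0;0 0 -0.09 0 0 0;0 0 -0.12 0 0 0'
python3 -c "
from h import *
go((.5447,.0649,.0640),90)"
```

```text
finger_force: 0.0
finger_force: 0.0
finger_force: 0.0
t: 48.23
tcp_pos: [0.5456, 0.2831, 0.0551]
tool_rot: [179.8, -0.1, 90.0]
contact_force: [-0.4, 0.5, 0.9]
grip_width: 0.052
finger_force: 0.0
t: 48.65
tcp_pos: [0.5451, 0.2831, 0.0543]
tool_rot: [179.9, -0.0, 90.0]
contact_force: [-1.3, -0.6, 6.5]
grip_width: 0.0251
finger_force: 39.2
t: 49.07
tcp_pos: [0.5451, 0.2831, 0.0543]
tool_rot: [179.9, -0.0, 90.0]
contact_force: [0.1, -0.5, 5.8]
grip_width: 0.0252
finger_force: 39.2
t: 49.48
tcp_pos: [0.543, 0.282, 0.1728]
tool_rot: [-179.8, 0.1, 90.1]
contact_force: [0.8, 0.8, -3.4]
grip_width: 0.025
finger_force: 39.8
rows: [-0.2169  0.0019  0.1092] [-0.2  0.1  0.1]
```

```bash
python3 -m inch '-0.015 0 0 0 0 0;-0.035 0 0 0 0 0;-0.06 0 0 0 0 0;-0.085 0 0 0 0 0;-0.11 0 0 0 0 0'|tail -1
python3 -m inch '-0.03 0 0 0 0 0;-0.06 0 0 0 0 0;-0.085 0 0 0 0 0;-0.10 0 0 0 0 0;-0.108 0 0 0 0 0'|tail -1
python3 -m inch '0 0 0.01 0 0 0;0 0 0.035 0 0 0;0 0 0.06 0 0 0;0 0 0.08 0 0 0;0 0 0.095 0 0 0'|tail -1
python3 -m inch '0 0 0.005 0 0 0;0 0 0.01 0 0 0;0 0 0.013 0 0 0;0 0 0.014 0 0 0;0 0 0.014 0 0 0'
python3 -m inch '0 0 0.0005 0 0 0;0 0 0.001 0 0 0;0 0 0.0015 0 0 0;0 0 0.002 0 0 0;0 0 0.0025 0 0 0'
```

```text
finger_force: 40.1
finger_force: 40.1
finger_force: 40.0
t: 51.15
tcp_pos: [0.545, 0.0653, 0.0648]
tool_rot: [179.9, -0.0, 90.1]
contact_force: [-0.1, -0.1, -4.1]
grip_width: 0.0255
finger_force: 39.9
t: 51.57
tcp_pos: [0.5448, 0.0648, 0.0623]
tool_rot: [180.0, 0.0, 90.0]
contact_force: [-2.3, -0.2, 6.7]
grip_width: 0.0251
finger_force: 40.9
```

Contact felt; I release, lift, back off and look.

```bash
python3 -m inch '0 0 0 0 0 0;0 0 0 0 0 0;0 0 0 0 0 0;0 0 0 0 0 0;0 0 0 0 0 0' 100
python3 -m inch '0 0 -0.01 0 0 0;0 0 -0.03 0 0 0;0 0 -0.06 0 0 0;0 0 -0.09 0 0 0;0 0 -0.12 0 0 0'|tail -1
python3 -m inch '0.03 0 -0.01 0 0 0;0.065 0 -0.02 0 0 0;0.1 0 -0.03 0 0 0;0.135 0 -0.04 0 0 0;0.17 0 -0.05 0 0 0'|tail -1
python3 -m inch '0.035 0 0 0 0 0;0.07 0 0 0 0 0;0.1 0 0 0 0 0;0.12 0 0 0 0 0;0.13 0 0 0 0 0'
python3 - <<'E'
from h import *
p=imaging.snapshot("top"); cv2.imwrite("pics/t2.png",p["frame"])
for t,z in [("valve_mid",.058),("actuator_mid",.058),("regulator_mid",.058),("module_mid",.044)]:
    for d in masks_of(p,t)[:3]: print(t,np.round(d["position"]),round(d["score"],2),[np.round(v,1) for v in rect(p,d["pixels"],z)])
E
```

```text
t: 51.98
tcp_pos: [0.5447, 0.0649, 0.0619]
tool_rot: [180.0, -0.0, 90.0]
contact_force: [0.1, -0.2, 0.1]
grip_width: 0.052
finger_force: 0.0
finger_force: 0.0
finger_force: 0.0
t: 53.23
tcp_pos: [0.5428, 0.3691, 0.2326]
tool_rot: [-180.0, -0.2, 90.3]
contact_force: [-1.2, 0.5, 0.3]
grip_width: 0.0518
finger_force: 0.0
valve_mid [328. 234.] 0.83 [array([ 384.2, -141.6]), array([61.2, 66.3]), np.float64(23.5)]
valve_mid [292.  73.] 0.67 [array([768. , -77.6]), array([64.2, 77.5]), np.float64(59.4)]
valve_mid [302. 168.] 0.62 [array([536.8, -87.1]), array([59.4, 67.7]), np.float64(88.3)]
actuator_mid [267. 168.] 0.7 [array([538.6, -11.8]), array([61.7, 72.4]), np.float64(83.4)]
regulator_mid [236. 168.] 0.87 [array([539.7,  65.5]), array([62.2, 65.6]), np.float64(89.3)]
regulator_mid [266. 142.] 0.59 [array([578.1, -12.9]), array([247.1, 200.7]), np.float64(88.2)]
module_mid [231.  75.] 0.93 [array([769.8,  72.8]), array([105.7,  36.1]), np.float64(30.2)]
module_mid [386. 310.] 0.81 [array([ 221.1, -261. ]), array([212. ,  73.8]), np.float64(46.5)]
module_mid [386. 202.] 0.77 [array([ 456.3, -282.2]), array([137.4,  53.8]), np.float64(9.2)]
```

View pics/t2.png

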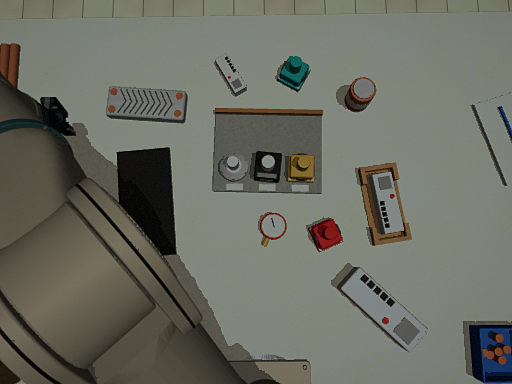

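The picture shows the regulator (233,163), actuator (268,163) and valve (301,164) back within about 2 mm of where they started. The module is in the tray at (386,202), and the gauge, exchanger and can have not moved.

```bash
python3 -m inch '0 0 0 0 0 0;0 0 0 0 0 0;0 0 0 0 0 0;0 0 0 0 0 0;0 0 0 0 0 0'|tail -1
python3 -c "
from plant import job
print(job.finish_job())"
```

```text
finger_force: 0.0
the job is handed in; nothing more can be done
None
```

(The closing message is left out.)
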